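Clear the microtome apron and hold the trim selector at its third click

ROBOT

A 6-joint arm with a two-finger parallel gripper is mounted at the origin on the work surface. World frame = base frame: x ahead of the robot, y to its left, z up, the work surface at z = 0. Lengths are in mm, angles in degrees, forces in N, time in s.
With the tool pointing down it reaches from about 250 to 725 mm from the base axis. Payload 9.7 kg.
Tool frame: the origin (TCP) lies at the very end of the fingers, on their centre line; the grasp point (between the pads) lies 19 mm behind it; x points along the fingers, y is the direction in which the jaws open and shut, and the axes are right-handed (so a half turn about x gives the same grasp; the last joint's range is limited). The gripper opens to 85 mm and grips with 20 to 120 N. Pads are 22 mm wide; open, the fingers measure 114 mm over their backs; the gripper's body (76 mm by 85 mm) begins 54 mm behind the grasp point. The pads swing forward as they close: fully open they stand 13 mm farther back than shut.
Start: joints at [-63.426, 4.979, 10.078, 95.1, 0, 90], TCP at [246.039, -491.896, 231.284] pointing down, gripper open.
Joint ranges: [-179.16, 179.16], [-48.56, 103.87], [-65.8, 70.77], [-126.05, 130.52], [-82.76, 87.17], [-180, 180]. Speed limits (degrees/s): [127.2, 127.2, 147.25, 180, 180, 180].

INTERFACE

Orientations are given as [roll, pitch, yaw] about the fixed x, y, z axes, in that order (R = Rz(yaw) Ry(pitch) Rx(roll)).
In Python, from plant import env, imaging gives the robot as it stands.
- The arm moves only by the tool send_rows, never from a script. Its argument "series" is a list of rows, each a list of 2 entries, a list of its own where there are three numbers: the shift along the world's x, y, z in m, then the turn, a rotation vector about the world's x, y, z in rad. A call has 1 to 12 rows; each row shifts and turns the commanded pose from where the row before left it; what a row does not reach is not made up. A row lasts 1/12 s, in which the tool goes at most 41.7 mm and 7.16 degrees, less where a joint would pass 70% of its speed; a pose out of reach is approached as far as the arm can. A call with a gripper value outside its range is refused whole. "claw" is the opening, from 0 (shut) to 1 (fully open), set as the call begins (left out, the last holds). The fingers move at their own pace and stop on an object; "squeeze" is the grip in N (left out, the last holds). Time passes only in rows, so rows that do not move let the fingers close. It gives the time, the measured TCP pose, the force and the opening at its end, in the units of the state.
- env.get_obs(): the state, without advancing time (a new reading comes with each control period).
- imaging.camera(name): name is "scene" or "top" or "wrist"; returns a dict with "color" (384x512x3 uint8, red, green, blue), "intrinsics" (3x3 intrinsics, pixels), "distortion" ([k1, k2, p1, p2, k3] as OpenCV has them; the pictures are not rectified), "world_from_camera" (4x4, takes a point from camera to world coordinates). Camera axes: x right, y up, looking along -z (the intrinsics and any distortion apply to the point x, -y, -z); pixel columns grow to the right and rows downward; lengths in mm; the calibration is good to about 2 mm. A picture is of the moment at which its call begins. There is no depth.
- env.sign_off(): hands the job in, once; it reports no verdict.
The state is a dict: "time": time; "qpos": joint angles; "joint_vel": joint speeds; "joint_torque": joint torques, N m; "position": TCP position; "tool_rot": TCP orientation; "contact_force": force on the tool from outside, world axes, zero at the start; "moment": the same for the moment, N m; "grip_width": finger opening in mm.
Only numpy, scipy, OpenCV 4.12 (cv2) and the standard library are available. Lean on these libraries where they do the work, as an engineer would, in place of code of your own. Each camera call takes 0.05 s, during which the arm holds its last target. There are 200 camera calls.

TASK

Get the microtome ready for rough trimming: pick up the scraper block, push all four wax offcuts along the steel apron into the waste tray at its end (with the scraper, not with your fingers), and stand the scraper back on the bench clear of the machine. Then take the sprung trim knob on top of the housing, turn it clockwise by feel to its third click and not past it, and finish still gripping it there, because it springs back when let go. Leave the jar, the flask and the tube rack where they stand.

Things in the scene. Friction and masses are not known exactly. Their poses are not given: they have to be found in the camera images.
- microtome: Cream rotary microtome, fixed. Origin on the bench under the middle of the housing's front face; y to its back, x to its handwheel flank (crank to x = 215 mm, y = 37 to 213 mm, 230 mm high). Housing x +-118 mm, y = 0 to 250 mm, deck 240 mm high. In front of it specimen head (to y = -60 mm, 200 mm high) and knife holder (to y = -88 mm, 118 mm high). Position and yaw (+-10 degrees) vary.
- apron (a point): Middle of the apron's top, 40 mm above the bench, axes as the microtome's. Level steel plate, 188 mm in x, 118 mm in y between lips (10 mm high, 5 mm thick) along its front and back edges. No lip at its ends, 94 mm to either side of this point: beyond the right (+x) end lies the waste tray, the left (-x) end is free.
- tray (a point): Middle of the floor of the grey waste tray that adjoins the apron's right (+x) end, 5 mm above the bench (35 mm below the apron's top), axes as the microtome's. Inside 71 mm in x, 118 mm in y; its three outer walls, 4 to 5 mm thick, stand 58 mm above the bench (18 mm above the apron); no wall towards the apron.
- trim_grip (a point): Point on the knob's vertical axis at grip height, 273 mm above the bench, on the housing's deck. Black bar 48 long, 16 thick, its top 12 mm above this point; skirt of 30 mm radius under it, top 21 mm below this point; dial plate with ticks. Turns with the knob: x along the bar (white line at its -x end), y across the 16 mm. At rest x is the microtome's x.
- trim (a joint): Trim knob angle, rad: 0 at rest, growing clockwise seen from above, to 2.11 at the end stop. Clicks every 24 degrees: first 0.419, second 0.838, third 1.257, fourth 1.676, fifth 2.094. A coil spring (0.09 N m), stronger than the notches, returns it to 0 when let go. Leaving a notch clockwise takes 0.17 N m, falling into the next only 0.03 N m.
- scraper: Scraper block, about 160 g, standing on the bench in front of the machine: aluminium foot 24 mm in x (thickness), 100 mm in y (length), 26 mm high, black grip bar on it 22 mm in x, 86 mm in y, its top 65 mm above the underside. Origin at the centre of the underside; z up.
- scraper_grip (a point): Point in the middle of the scraper's black grip bar, 46 mm above its underside; axes as the scraper's (close on it along x, 22 mm).
- chip1: Loose wax offcut 1, off-white, 10 g, about 30 x 22 mm and 13 mm high, lying on the apron to begin with, no part within 50 mm of the apron's left end. Origin at the centre of its underside.
- chip2: Loose wax offcut 2, off-white, 10 g, about 30 x 22 mm and 13 mm high, lying on the apron to begin with, no part within 50 mm of the apron's left end. Origin at the centre of its underside.
- chip3: Loose wax offcut 3, off-white, 10 g, about 30 x 22 mm and 13 mm high, lying on the apron to begin with, no part within 50 mm of the apron's left end. Origin at the centre of its underside.
- chip4: Loose wax offcut 4, off-white, 10 g, about 30 x 22 mm and 13 mm high, lying on the apron to begin with, no part within 50 mm of the apron's left end. Origin at the centre of its underside.
- jar: White sample jar with cap, 60 mm diameter, 85 mm high, standing on the bench; origin at the centre of its underside. Bystander.
- flask: Conical glass flask with a cotton plug, 68 mm diameter at the foot, 124 mm high, on the bench; origin at the centre of its underside. Bystander.
- rack: Black tube rack block, 85 mm in x, 125 mm in y, 34 mm high, on the bench; origin at the centre of its underside. Bystander.

How it is judged (in metres and radians):
On the way, in this order (a step that is already met when the one before it is completed fails the run):
1. the scraper is held in the gripper and stands on the apron or just over it (contact force between the fingers and scraper above 1 N and x of scraper in the frame of apron between -0.11 and 0.11 m and y of scraper in the frame of apron between -0.065 and 0.065 m and z of scraper in the frame of apron between -0.004 and 0.012 m), for 0.1 s.
2. all four offcuts lie in the waste tray (x of chip1 in the frame of tray between -0.038 and 0.038 m and y of chip1 in the frame of tray between -0.062 and 0.062 m and z of each of chip1, chip2, chip3, chip4 in the frame of tray below 0.03 m and x of chip2 in the frame of tray between -0.038 and 0.038 m and y of chip2 in the frame of tray between -0.062 and 0.062 m and x of chip3 in the frame of tray between -0.038 and 0.038 m and y of chip3 in the frame of tray between -0.062 and 0.062 m and x of chip4 in the frame of tray between -0.038 and 0.038 m and y of chip4 in the frame of tray between -0.062 and 0.062 m), for 0.2 s.
3. the scraper stands on the bench, let go, clear of the machine (height (world z) of scraper below 0.006 m and angle between scraper's own z axis and vertical below 0.15 rad and contact force between the fingers and scraper below 0.2 N and contact force between scraper and microtome below 0.1 N and linear speed of scraper below 0.02 m/s), for 0.2 s.
4. the trim knob is held by the fingers at its third click (value of joint trim between 1.117 and 1.397 rad and contact force between the fingers and trim above 3 N), for 0.3 s.
At the end, for the whole second after the job is handed in: The trim knob stands at its third click (1.257 rad within 0.14 rad) and is still, gripped by the fingers with more than 3 N; all four offcuts lie in the waste tray, below the level of the apron; the scraper stands upright on the bench, let go and not touching the machine (all of step 2 and all of step 3 and all of step 4 and velocity of joint trim between -0.1 and 0.1 rad/s); the arm keeps its last pose, push and grip.
It fails at once if the knob is turned past the third click, towards the fourth (value of joint trim above 1.5 rad).
It fails at once if an offcut is touched with the fingers (contact force between the fingers and chip1 above 0.5 N or contact force between the fingers and chip2 above 0.5 N or contact force between the fingers and chip3 above 0.5 N or contact force between the fingers and chip4 above 0.5 N).
It fails at once if the sample jar is shifted by more than 30 mm or tipped (distance of jar from where it was at the start of the episode above 0.03 m or angle between jar's own z axis and vertical above 0.35 rad).
It fails at once if the plugged flask is shifted by more than 30 mm or tipped (distance of flask from where it was at the start of the episode above 0.03 m or angle between flask's own z axis and vertical above 0.35 rad).
It fails at once if the black tube rack is shifted by more than 30 mm or tipped (distance of rack from where it was at the start of the episode above 0.03 m or angle between rack's own z axis and vertical above 0.35 rad).
It also fails if it takes over 69 s, if anything falls off the work surface, if the arm or the gripper's body presses on something with over 40 N, if the wrist force passes 120 N, or if a joint passes its speed limit or range.

## Working session

There is one attempt and no reset: what is moved stays moved. The work goes in short steps, Python scripts to look and compute and a tool call to move; the robot and the scene stay as the last step left them, time stands still between calls to the robot, and variables do not carry over. Pictures are saved under pics/ and viewed, about 8 in all and at most 12, crops included, and the job is handed in when it is done.

Besides the shell and the picture viewer there is one more tool, called as name(argument=value, ...), one argument or row to a line, values as JSON. send_rows: Moves the arm, as the interface text tells. Its arguments: {"type":"object","properties":{"series":{"type":"array","items":{"type":"array"}},"claw":{"type":"number"},"squeeze":{"type":"number"}},"required":["series"]}

```bash
mkdir -p pics; ls; python3 - <<'E'
from plant import env, imaging
import cv2,json
for n in ["scene","top"]:
    c=imaging.camera(n)
    cv2.imwrite(f"pics/{n}0.png",cv2.resize(c["color"][:,:,::-1],(800,600),interpolation=cv2.INTER_CUBIC))
    print(n,c["intrinsics"],c["distortion"],c["world_from_camera"])
print(env.get_obs())
E
```

```text
pics
scene [[383.47253423   0.         255.54886589]
 [  0.         383.47253423 202.3999749 ]
 [  0.           0.           1.        ]] [-0.01885093  0.          0.          0.          0.        ] [[-1.06098175e-01 -8.37188227e-01  5.36524977e-01  1.17521933e+03]
 [ 9.94349551e-01 -8.74365282e-02  6.01982044e-02  3.32357021e+01]
 [-3.48534669e-03  5.39880289e-01  8.41734593e-01  1.20238847e+03]
 [ 0.00000000e+00  0.00000000e+00  0.00000000e+00  1.00000000e+00]]
top [[477.36658181   0.         250.84850443]
 [  0.         477.36658181 190.53747366]
 [  0.           0.           1.        ]] [-0.12256187  0.          0.          0.          0.        ] [[-6.02573010e-03  9.83440744e-01 -1.81129771e-01  2.82448986e+02]
 [-9.99978136e-01 -5.43266754e-03  3.77017948e-03 -2.44064432e+01]
 [ 2.72373029e-03  1.81148529e-01  9.83451977e-01  1.63515122e+03]
 [ 0.00000000e+00  0.00000000e+00  0.00000000e+00  1.00000000e+00]]
{'time': 0.1, 'qpos': array([-6.34254672e+01,  5.00708327e+00,  1.00408463e+01,  9.51024538e+01,
       -8.07922534e-04,  9.00014849e+01]), 'joint_vel': array([-0.01965836, -0.09436858, -0.02763283, -0.0354255 , -0.02724594,
        0.01664768]), 'joint_torque': array([-1.60334512e-03, -5.21562195e+01,  4.65652013e+01,  1.60427741e-02,
        2.17587331e-05,  3.81333041e-05]), 'position': array([ 245.9480971 , -491.70174143,  230.67888417]), 'tool_rot': array([-89.3246487 ,  89.93130449, 117.24839961]), 'contact_force': array([-1.26930484, -0.84956647,  0.01527267]), 'moment': array([ 0.0404122 , -0.07045747,  0.05714132]), 'grip_width': 85.38366833369466}
```

View pics/scene0.png

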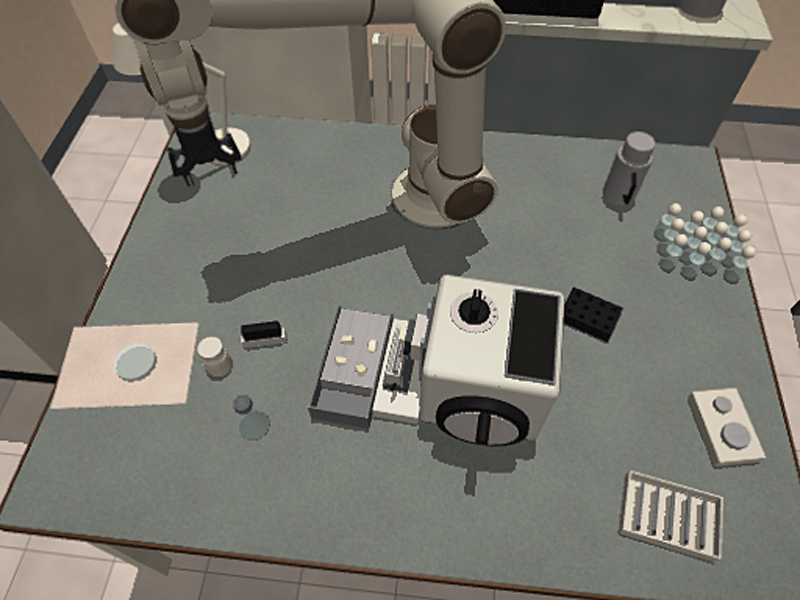

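View pics/top0.png

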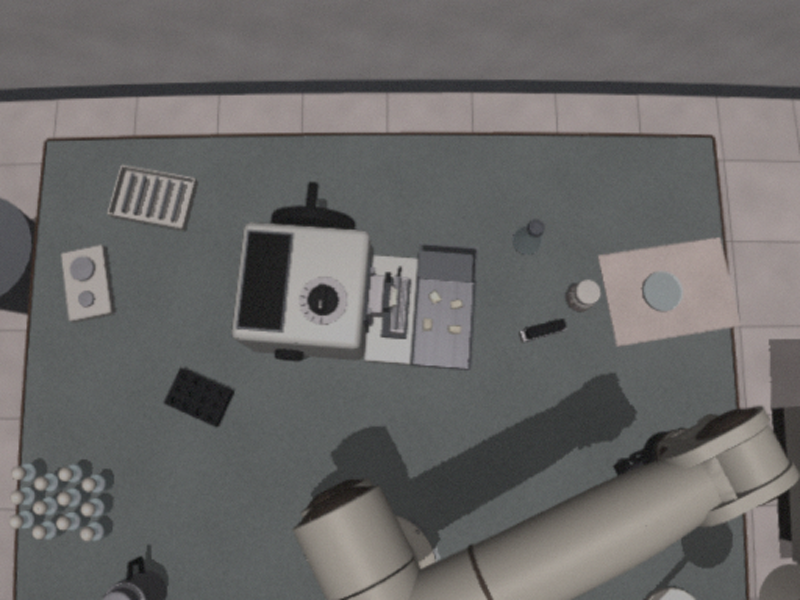

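The scene view shows the machine at centre, with apron and chips at about (355,350), scraper at (263,333), jar at (213,355), flask at (250,415) and rack at (592,313). The top view has world +x up and +y left, with the apron at about (443,310), scraper at (543,330) and knob at (323,300). Next I'll look at enlarged crops.

```bash
cat > h.py <<'E'
from plant import env, imaging
import cv2, numpy as np
def snap(name):
    return imaging.camera(name)
def ray(c,uv):
    p=cv2.undistortPoints(np.array(uv,float).reshape(-1,1,2),c["intrinsics"],np.array(c["distortion"])).reshape(-1,2)
    T=c["world_from_camera"]; d=np.c_[p[:,0],-p[:,1],-np.ones(len(p))]@T[:3,:3].T
    return T[:3,3],d
def plane(c,uv,z):
    o,d=ray(c,uv); z=np.broadcast_to(z,(len(d),)); return o+d*((z-o[2])/d[:,2])[:,None]
def proj(c,P):
    T=c["world_from_camera"]; q=(np.array(P,float)-T[:3,3])@T[:3,:3]
    return cv2.projectPoints(q*[1,-1,-1],np.zeros(3),np.zeros(3),c["intrinsics"],np.array(c["distortion"]))[0].reshape(-1,2)
def crop(c,x0,y0,w,h,s,fn):
    cv2.imwrite(fn,cv2.resize(c["color"][y0:y0+h,x0:x0+w,::-1],None,fx=s,fy=s,interpolation=cv2.INTER_CUBIC))
E
python3 - <<'E'
from h import *
import pickle
c={n:snap(n) for n in ["top","scene"]}; pickle.dump(c,open("c.pkl","wb"))
crop(c["top"],228,140,160,110,5,"pics/t1.png")
crop(c["scene"],140,170,200,120,4,"pics/s1.png")
E
```

```text
(no output)
```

View pics/t1.png

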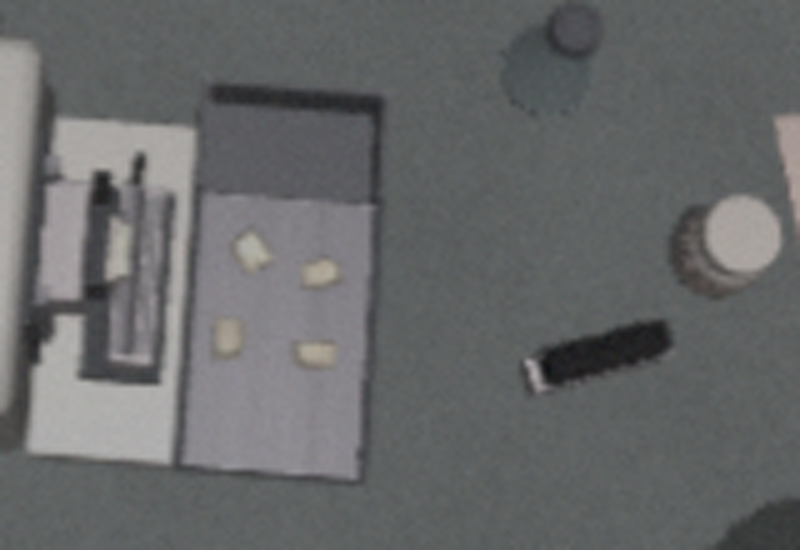

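View pics/s1.png

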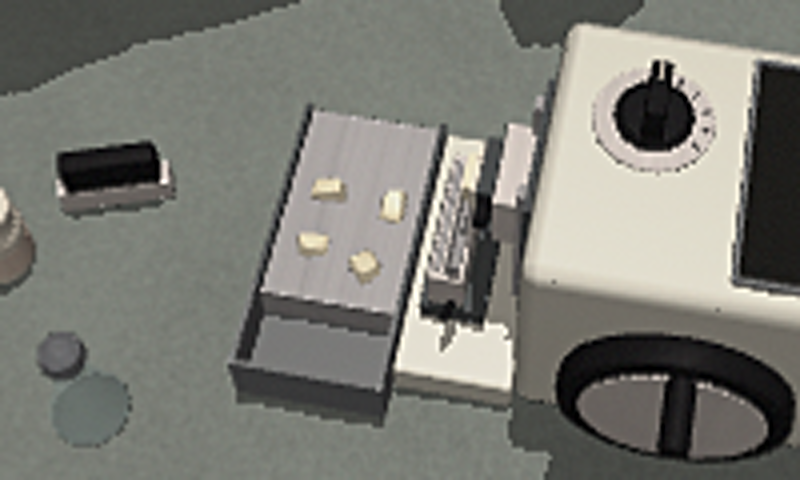

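```bash
python3 - <<'E'
from h import *
import pickle
c=pickle.load(open("c.pkl","rb")); np.set_printoptions(precision=1,suppress=True)
t=lambda L:[((u+.5)/5-.5+228,(v+.5)/5-.5+140) for u,v in L]
s=lambda L:[((u+.5)/4-.5+140,(v+.5)/4-.5+170) for u,v in L]
A=plane(c["top"],t([(182,465),(362,480),(201,193),(378,205)]),[50,50,40,40])
B=plane(c["scene"],s([(443,126),(310,108),(392,318),(262,290)]),[50,50,40,40])
for n,X in(("top",A),("scene",B)):
    print(n,X[:,:2].ravel(),"left len",np.linalg.norm(X[0]-X[1]),"yaw",np.degrees(np.arctan2(*(X[0]-X[1])[[1,0]]))-90, np.degrees(np.arctan2(*(X[2]-X[3])[[1,0]]))-90,"mid left",(X[0]+X[1])/2,"mid right",(X[2]+X[3])/2)
print("tray", plane(c["top"],t([(208,85),(384,98)]),58), plane(c["scene"],s([(232,365),(384,390)]),58))
k=[(322.5,299)]
print("knob",plane(c["top"],[((u+.5)*.64-.5,(v+.5)*.64-.5) for u,v in k],264),plane(c["scene"],s([(655,116)]),264))
print("scraper bar ends top",plane(c["top"],t([(543,374),(541,352),(668,345),(665,320)]),65)," scene",plane(c["scene"],s([(58,155),(62,182),(156,142),(158,165)]),[65,65,65,65]))
print("chips",plane(c["top"],t([(252,250),(321,272),(228,337),(317,354)]),50),plane(c["scene"],s([(364,263),(313,242),(393,205),(327,187)]),50))
print("jar",plane(c["top"],t([(743,236)]),85),"flask",plane(c["top"],t([(575,29)]),124),plane(c["scene"],s([(61,355)]),124))
E
```

```text
top [ 431.9  -73.4  421.  -193.1  618.8  -88.7  609.8 -209.6] left len 120.23973665370899 yaw -5.186516830833057 -4.247438166028417 mid left [ 426.5 -133.2   50. ] mid right [ 614.3 -149.1   40. ]
scene [ 437.2  -68.2  430.5 -189.7  625.   -89.8  610.6 -202.5] left len 121.68005110964368 yaw -3.177617864501201 -7.253329394046048 mid left [ 433.8 -128.9   50. ] mid right [ 617.8 -146.1   40. ]
tray [[ 690.2  -93.7   58. ]
 [ 680.5 -213.7   58. ]] [[ 688.6 -211.1   58. ]
 [ 697.2  -85.9   58. ]]
knob [[533.8 100.8 264. ]] [[549.5 103.9 264. ]]
scraper bar ends top [[ 489.3 -314.1   65. ]
 [ 504.1 -313.3   65. ]
 [ 508.1 -399.3   65. ]
 [ 525.1 -398.1   65. ]]  scene [[ 511.8 -398.3   65. ]
 [ 538.3 -388.    65. ]
 [ 489.6 -315.7   65. ]
 [ 512.7 -308.9   65. ]]
chips [[ 577.1 -122.3   50. ]
 [ 561.7 -168.7   50. ]
 [ 517.8 -105.2   50. ]
 [ 505.9 -164.8   50. ]] [[ 581.3 -119.    50. ]
 [ 565.9 -165.2   50. ]
 [ 522.6 -102.    50. ]
 [ 510.7 -161.7   50. ]]
jar [[ 578.3 -448.8   85. ]] flask [[ 710.4 -333.6  124. ]] [[ 722.4 -328.9  124. ]]
```

```bash
cat >> h.py <<'E'
from scipy.spatial.transform import Rotation as Ro
def state(verbose=True):
    o=env.get_obs(); R=Ro.from_euler("xyz",o["tool_rot"],degrees=True).as_matrix()
    yaw=np.degrees(np.arctan2(R[1,1],R[0,1]))
    if verbose: print("t%.2f"%o["time"],"pos",o["position"].round(1),"toolx",R[:,0].round(3),"jaw axis deg %.2f"%yaw,"q",o["qpos"].round(1),"F",o["contact_force"].round(1),"M",o["moment"].round(3),"w %.1f"%o["grip_width"])
    return o,R,yaw
E
python3 -c "
from h import *; state()"
```

```text
t0.20 pos [ 246.  -491.8  230.8] toolx [-0.     0.001 -1.   ] jaw axis deg -63.43 q [-63.4   5.   10.1  95.1  -0.   90. ] F [ 0.1  0.7 -0.2] M [-0.015  0.003  0.043] w 85.4
```

send_rows(
  series=[
    [[0.0219,0.0114,-0.0025],[0,0,0.1126]],
    [[0.0219,0.0114,-0.0025],[0,0,0.1126]],
    [[0.0219,0.0114,-0.0025],[0,0,0.1126]],
    [[0.0219,0.0114,-0.0025],[0,0,0.1126]],
    [[0.0219,0.0114,-0.0025],[0,0,0.1126]],
    [[0.0219,0.0114,-0.0025],[0,0,0.1126]],
    [[0.0219,0.0114,-0.0025],[0,0,0.1126]],
    [[0.0219,0.0114,-0.0025],[0,0,0.1126]],
    [[0.0219,0.0114,-0.0025],[0,0,0.1126]],
    [[0.0219,0.0114,-0.0025],[0,0,0.1126]],
    [[0.0219,0.0114,-0.0025],[0,0,0.1126]],
    [[0.0219,0.0114,-0.0025],[0,0,0.1126]],
  ],
)

```text
time: 1.2
position: [509.8, -354.3, 200.9]
tool_rot: [-138.6, 90.0, 145.7]
contact_force: [-0.6, -0.5, 0.0]
grip_width: 85.1
```

```bash
python3 - <<'E'
from h import *
import pickle
state(); c=snap("wrist"); pickle.dump(c,open("w1.pkl","wb")); state()
print(c["intrinsics"],c["distortion"],c["world_from_camera"].round(3))
crop(c,0,0,512,384,1.5,"pics/w1.png")
E
```

```text
t1.20 pos [ 509.8 -354.3  200.9] toolx [-0.  0. -1.] jaw axis deg 14.31 q [-34.8  14.5  17.5  93.   -0.   40.9] F [-0.6 -0.5  0. ] M [ 0.003  0.007 -0.036] w 85.1
t1.25 pos [ 512.8 -352.3  199.7] toolx [ 0.     0.002 -1.   ] jaw axis deg 14.91 q [-34.5  14.6  17.6  93.    0.1  40.6] F [-0.3  3.  -1.8] M [0.161 0.044 0.032] w 85.5
[[308.64999851   0.         252.38818492]
 [  0.         308.64999851 189.10117251]
 [  0.           0.           1.        ]] [-0.06944678  0.          0.          0.          0.        ] [[ 9.69000e-01 -2.34000e-01 -7.90000e-02  4.87721e+02]
 [ 2.47000e-01  9.17000e-01  3.12000e-01 -2.74611e+02]
 [-0.00000e+00 -3.22000e-01  9.47000e-01  3.43636e+02]
 [ 0.00000e+00  0.00000e+00  0.00000e+00  1.00000e+00]]
```

View pics/w1.png

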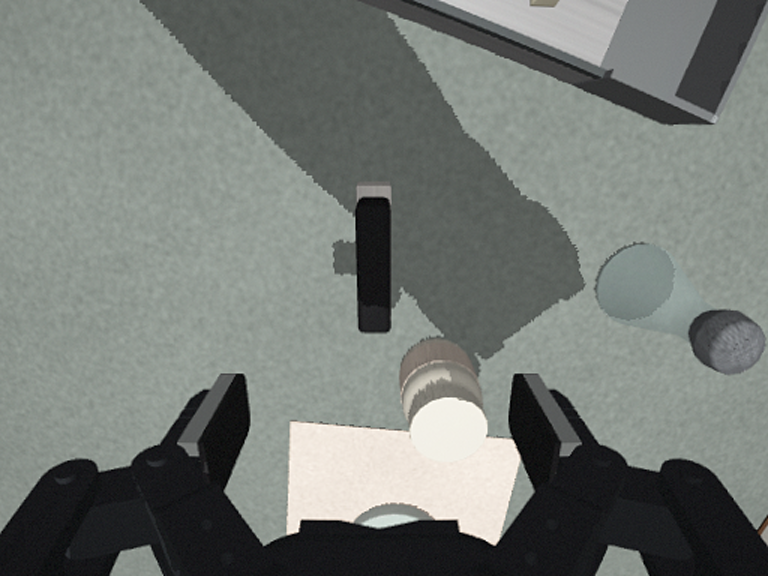

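The wrist view shows the scraper bar at x=357–390, y=200–332, nearly aligned with the jaws. The jar cap is at (449,428) and the tray corner at (713,120).

```bash
python3 - <<'E'
from h import *
import pickle
c=pickle.load(open("w1.pkl","rb")); np.set_printoptions(precision=1,suppress=True)
f=lambda L:[((u+.5)/1.5-.5,(v+.5)/1.5-.5) for u,v in L]
X=plane(c,f([(357,198),(391,198),(359,331),(391,331)]),65); print(X)
m=X.mean(0); d=(X[0]+X[1]-X[2]-X[3])/2; print("center",m,"len",np.linalg.norm(d),"yaw",np.degrees(np.arctan2(d[1],d[0]))-90)
print("tray front right corner",plane(c,f([(714,121)]),58),"jar cap",plane(c,f([(449,428)]),85))
state()
E
```

```text
[[ 485.  -316.9   65. ]
 [ 504.7 -311.8   65. ]
 [ 506.6 -401.3   65. ]
 [ 527.  -396.1   65. ]]
center [ 505.8 -356.5   65. ] len 87.14703699598512 yaw 14.568995614654185
tray front right corner [[ 683.6 -216.6   58. ]] jar cap [[ 579.8 -446.4   85. ]]
t1.25 pos [ 512.8 -352.3  199.7] toolx [ 0.  0. -1.] jaw axis deg 14.91 q [-34.5  14.6  17.6  93.    0.1  40.6] F [-0.3  3.  -1.8] M [0.2 0.  0. ] w 85.5
```

send_rows(
  series=[
    [[-0.0023,-0.0009,0],[0,0,0.0105]],
    [[0,0,-0.0213],[0,0,0]],
    [[0,0,-0.0213],[0,0,0]],
    [[0,0,-0.0213],[0,0,0]],
    [[0,0,-0.0213],[0,0,0]],
    [[0,0,-0.0213],[0,0,0]],
    [[0,0,-0.0213],[0,0,0]],
    [[0,0,-0.0213],[0,0,0]],
    [[0,0,-0.0213],[0,0,0]],
    [[0,0,0],[0,0,0]],
    [[0,0,0],[0,0,0]],
  ],
)

```text
time: 2.17
position: [505.3, -355.9, 30.3]
tool_rot: [-136.9, 89.9, 147.6]
contact_force: [-0.3, -0.3, 0.5]
grip_width: 85.3
```

send_rows(
  series=[
    [[0,0,0],[0,0,0]],
    [[0,0,0],[0,0,0]],
    [[0,0,0],[0,0,0]],
    [[0,0,0],[0,0,0]],
    [[0,0,0],[0,0,0]],
    [[0,0,0],[0,0,0]],
    [[0,0,0],[0,0,0]],
    [[0,0,0],[0,0,0]],
  ],
  claw=0,
  squeeze=50,
)

```text
time: 2.83
position: [506.8, -356.2, 31.6]
tool_rot: [37.5, 89.9, -37.9]
contact_force: [-0.7, 0.1, 5.8]
grip_width: 21.5
```

```bash
python3 -c "
from h import *; state()"
```

```text
t2.83 pos [ 506.8 -356.2   31.6] toolx [ 0.001 -0.001 -1.   ] jaw axis deg 14.59 q [-35.1  15.1  -0.5  74.4  -0.   40.3] F [-0.7  0.1  5.8] M [ 0.058  0.178 -0.013] w 21.5
```

send_rows(
  series=[
    [[0,0,0.0333],[0,0,0]],
    [[0,0,0.0333],[0,0,0]],
    [[0,0,0.0333],[0,0,0]],
    [[-0.0069,0.0247,0],[0,0,-0.038]],
    [[-0.0069,0.0247,0],[0,0,-0.038]],
    [[-0.0069,0.0247,0],[0,0,-0.038]],
    [[-0.0069,0.0247,0],[0,0,-0.038]],
    [[-0.0069,0.0247,0],[0,0,-0.038]],
    [[-0.0069,0.0247,0],[0,0,-0.038]],
    [[-0.0069,0.0247,0],[0,0,-0.038]],
    [[-0.0069,0.0247,0],[0,0,-0.038]],
    [[-0.0069,0.0247,0],[0,0,-0.038]],
  ],
)

```text
time: 3.83
position: [443.7, -132.5, 130.4]
tool_rot: [-111.3, 90.0, 153.6]
contact_force: [1.0, 0.1, -1.5]
grip_width: 21.3
```

send_rows(
  series=[
    [[0,0,0],[0,0,0]],
    [[0,0,0],[0,0,0]],
    [[0,0,0],[0,0,0]],
  ],
)

```text
time: 4.08
position: [444.6, -133.8, 130.7]
tool_rot: [14.9, 90.0, -80.0]
contact_force: [0.0, -0.2, -1.6]
grip_width: 21.3
```

```bash
python3 - <<'E'
from h import *
import pickle
state(); c=snap("wrist"); pickle.dump(c,open("w2.pkl","wb")); state()
crop(c,0,0,512,384,1.5,"pics/w2.png")
E
```

```text
t4.08 pos [ 444.6 -133.8  130.7] toolx [ 0. -0. -1.] jaw axis deg -4.95 q [-16.7  -7.6 -13.4  84.2  -0.   78.2] F [ 0.  -0.2 -1.6] M [ 0.012 -0.003 -0.069] w 21.3
t4.13 pos [ 444.6 -134.1  130.6] toolx [-0. -0. -1.] jaw axis deg -4.99 q [-16.8  -7.6 -13.4  84.2  -0.   78.2] F [ 1.  -1.2 -0.9] M [ 0.041  0.    -0.013] w 21.0
```

View pics/w2.png

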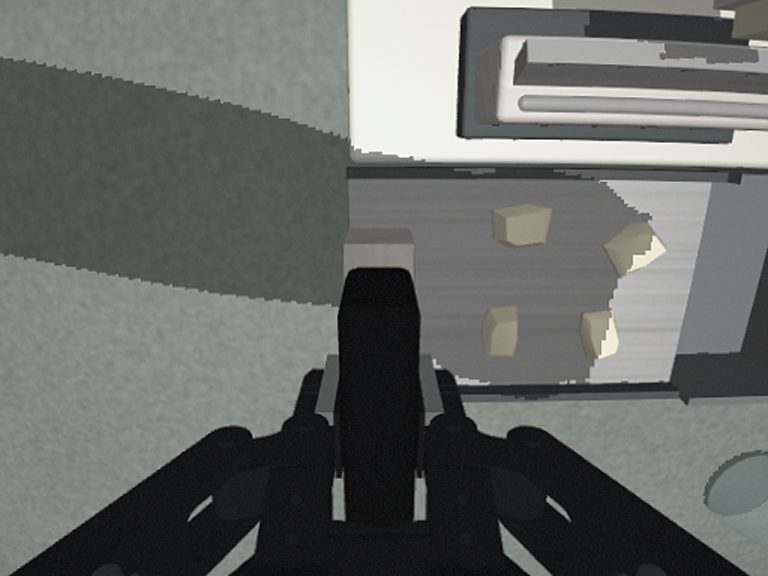

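The wrist view shows the apron's back-left corner at (348,180). Its right end runs from (713,183) to (673,382), the front lip is at y≈385–395, and the chips are at (521,225), (637,248), (500,332) and (600,333).

```bash
python3 - <<'E'
from h import *
import pickle
c=pickle.load(open("w2.pkl","rb")); np.set_printoptions(precision=1,suppress=True)
f=lambda L:[((u+.5)/1.5-.5,(v+.5)/1.5-.5) for u,v in L]
bl,br,fr,fl2=plane(c,f([(348,180),(713,183),(673,382),(500,388)]),[40,40,40,50]); print(bl,br,fr,fl2)
print("len",np.linalg.norm(br-bl),"yaw",np.degrees(np.arctan2(*(br-bl)[[1,0]])),"width",np.linalg.norm(br-fr),np.degrees(np.arctan2(*(br-fr)[[1,0]]))-90)
for yaw in (-5,):
    y=np.radians(yaw); ex=np.array([np.cos(y),np.sin(y)]); ey=np.array([-ex[1],ex[0]])
    print("center est", bl[:2]+94*ex-59*ey, br[:2]-94*ex-59*ey, (br+fr)[:2]/2-94*ex)
    C=(bl+br)[:2]/2-59*ey
    for P in plane(c,f([(521,225),(637,248),(500,332),(600,333)]),48): print("chip",(P[:2]-C)@ex,(P[:2]-C)@ey)
    foot=plane(c,f([(344,266),(414,266),(347,230),(411,230)]),[127-31.6+0,]*2+[127-31.6]*2); print("fl2",(fl2[:2]-C)@ey)
print("tray corner",plane(c,f([(685,399)]),58),plane(c,f([(712,171)]),50))
E
```

```text
[432.7 -75.2  40. ] [620.  -90.9  40. ] [ 612.4 -207.4   40. ] [ 505.5 -194.3   50. ]
len 187.89701351137143 yaw -4.766157249236396 width 116.7478309420837 -3.7037034218211318
center est [ 521.2 -142.2] [ 521.2 -141.4] [ 522.6 -140.9]
chip -8.02259867706305 37.84408527533967
chip 53.71083090947027 26.451522221672427
chip -13.593101931335877 -20.29326539074173
chip 41.57668465816561 -21.165316844977042
fl2 -53.60643264237698
tray corner [[ 608.7 -207.3   58. ]] [[611.4 -83.2  50. ]]
```

send_rows(
  series=[
    [[0,0,-0.0143],[0,0,0]],
    [[0,0,-0.0143],[0,0,0]],
    [[0,0,-0.0143],[0,0,0]],
    [[0,0,-0.0071],[0,0,0]],
    [[0,0,-0.0067],[0,0,0]],
    [[0,0,0],[0,0,0]],
    [[0,0,0],[0,0,0]],
    [[0,0,0],[0,0,0]],
  ],
)

```text
time: 4.8
position: [444.8, -134.0, 74.8]
tool_rot: [76.9, 89.9, -18.1]
contact_force: [0.1, 0.3, -1.3]
grip_width: 20.9
```

send_rows(
  series=[
    [[0.004,-0.0003,-0.0008],[0,0,0]],
    [[0.008,-0.0007,0],[0,0,0]],
    [[0.009,-0.0008,0],[0,0,0]],
    [[0.009,-0.0008,0],[0,0,0]],
    [[0.009,-0.0007,0],[0,0,0]],
    [[0.009,-0.0008,0],[0,0,0]],
    [[0.009,-0.0007,0],[0,0,0]],
    [[0.009,-0.0008,0],[0,0,0]],
    [[0.009,-0.0007,0],[0,0,0]],
    [[0.009,-0.0008,0],[0,0,0]],
    [[0.008,-0.0007,0],[0,0,0]],
    [[0.007,-0.0006,0],[0,0,0]],
  ],
)

```text
time: 5.8
position: [544.3, -142.1, 73.1]
tool_rot: [-106.4, 90.0, 158.6]
contact_force: [-0.7, -0.5, -1.7]
grip_width: 21.3
```

send_rows(
  series=[
    [[0.007,-0.0006,0],[0,0,0]],
    [[0.007,-0.0006,0],[0,0,0]],
    [[0.007,-0.0006,0],[0,0,0]],
    [[0.007,-0.0006,0],[0,0,0]],
    [[0.007,-0.0006,0],[0,0,0]],
    [[0.007,-0.0006,0],[0,0,0]],
    [[0.007,-0.0006,0],[0,0,0]],
    [[0.007,-0.0006,0],[0,0,0]],
    [[0.007,-0.0006,0],[0,0,0]],
    [[0.007,-0.0006,0],[0,0,0]],
    [[0.007,-0.0006,0],[0,0,0]],
    [[0.004,-0.0003,0],[0,0,0]],
  ],
)

```text
time: 6.8
position: [625.4, -149.0, 73.2]
tool_rot: [96.3, 90.0, 1.3]
contact_force: [-0.5, -0.8, -1.5]
grip_width: 21.1
```

```bash
python3 - <<'E'
from h import *
state(); cs=[snap(n) for n in("top","scene")]; state()
a=cv2.resize(cs[0]["color"][140:250,228:328],None,fx=4,fy=4,interpolation=cv2.INTER_CUBIC)
b=cv2.resize(cs[1]["color"][180:290,180:280],None,fx=4,fy=4,interpolation=cv2.INTER_CUBIC)
cv2.imwrite("pics/p1.png",np.hstack([a,b])[:,:,::-1])
E
```

```text
t6.80 pos [ 625.4 -149.    73.2] toolx [ 0.  0. -1.] jaw axis deg -5.00 q [-13.4  17.5   7.   79.6   0.   81.6] F [-0.5 -0.8 -1.5] M [0.011 0.022 0.003] w 21.1
t6.90 pos [ 625. -149.   73.] toolx [-0.  0. -1.] jaw axis deg -4.99 q [-13.4  17.4   7.   79.6   0.   81.6] F [-0.3 -0.1 -1.4] M [ 0.003 -0.004  0.029] w 21.4
```

View pics/p1.png

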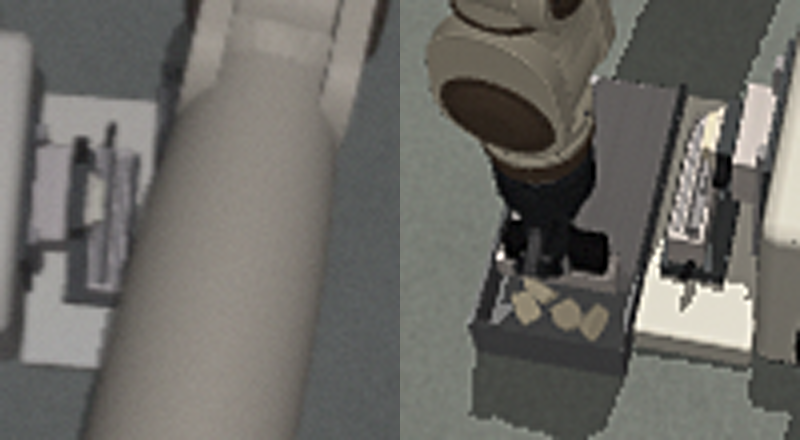

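The scene half shows all four chips past the apron end, at (537,292), (527,310), (568,315) and (594,322). I'll lift clear and check from the wrist.

send_rows(
  series=[
    [[0,0,0.01],[0,0,0]],
    [[0,0,0.02],[0,0,0]],
    [[0,0,0.03],[0,0,0]],
    [[-0.02,0.0017,0.02],[0,0,0]],
    [[-0.03,0.0026,0],[0,0,0]],
    [[-0.03,0.0026,0],[0,0,0]],
    [[-0.02,0.0017,0],[0,0,0]],
    [[0,0,0],[0,0,0]],
    [[0,0,0],[0,0,0]],
  ],
)

```text
time: 7.65
position: [523.9, -140.5, 154.9]
tool_rot: [80.0, 89.9, -15.0]
contact_force: [0.2, 0.5, -1.7]
grip_width: 21.0
```

```bash
python3 - <<'E'
from h import *
import pickle
state(); c=snap("wrist"); pickle.dump(c,open("w3.pkl","wb"))
crop(c,0,0,512,384,1.5,"pics/w3.png")
E
```

```text
t7.65 pos [ 523.9 -140.5  154.9] toolx [ 0.002 -0.001 -1.   ] jaw axis deg -5.03 q [-15.    2.9  -0.5  86.4  -0.   80. ] F [ 0.2  0.5 -1.7] M [-0.036  0.02   0.008] w 21.0
```

View pics/w3.png

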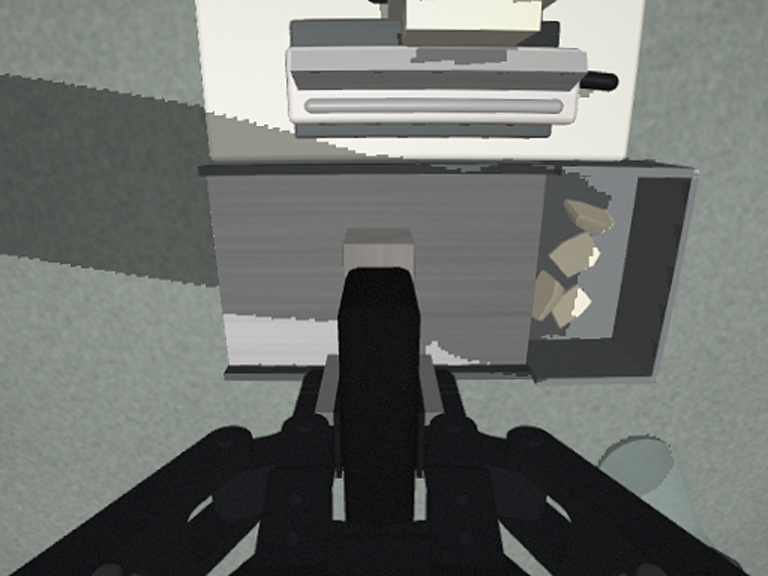

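All four chips are in the tray, at (587,217), (575,255), (546,295) and (572,306), and the apron is clear. Next I'll set the scraper on open bench in front of the machine.

send_rows(
  series=[
    [[-0.003,-0.0237,0],[0,0,0]],
    [[-0.003,-0.0237,0],[0,0,0]],
    [[-0.003,-0.0237,0],[0,0,0]],
    [[-0.003,-0.0237,0],[0,0,0]],
    [[-0.003,-0.0237,0],[0,0,0]],
    [[-0.003,-0.0237,0],[0,0,0]],
    [[-0.003,-0.0237,0],[0,0,0]],
    [[-0.003,-0.0237,0],[0,0,0]],
    [[0,0,-0.025],[0,0,0]],
    [[0,0,-0.025],[0,0,0]],
    [[0,0,-0.025],[0,0,0]],
    [[0,0,-0.02],[0,0,0]],
  ],
)

```text
time: 8.7
position: [500.6, -330.2, 56.1]
tool_rot: [-118.6, 89.9, 146.4]
contact_force: [0.1, -0.2, -0.7]
grip_width: 21.8
```

send_rows(
  series=[
    [[0,0,-0.01],[0,0,0]],
    [[0,0,-0.008],[0,0,0]],
    [[0,0,-0.004],[0,0,0]],
    [[0,0,-0.003],[0,0,0]],
    [[0,0,-0.001],[0,0,0]],
    [[0,0,0],[0,0,0]],
    [[0,0,0],[0,0,0]],
  ],
)

```text
time: 9.28
position: [500.9, -330.3, 33.2]
tool_rot: [63.1, 89.9, -31.9]
contact_force: [-0.0, 0.6, -1.2]
grip_width: 21.4
```

send_rows(
  series=[
    [[0,0,-0.0007],[0,0,0]],
    [[0,0,-0.0006],[0,0,0]],
    [[0,0,-0.0004],[0,0,0]],
    [[0,0,0],[0,0,0]],
  ],
)

```text
time: 9.62
position: [500.7, -330.2, 31.6]
tool_rot: [63.2, 89.9, -31.8]
contact_force: [-2.5, 0.0, 5.1]
grip_width: 21.6
```

send_rows(
  series=[
    [[0,0,0.0003],[0,0,0]],
    [[0,0,0],[0,0,0]],
    [[0,0,0],[0,0,0]],
    [[0,0,0],[0,0,0]],
    [[0,0,0],[0,0,0]],
    [[0,0,0],[0,0,0]],
    [[0,0,0],[0,0,0]],
    [[0,0,0],[0,0,0]],
  ],
  claw=1,
)

```text
time: 10.28
position: [500.4, -330.0, 30.8]
tool_rot: [-120.6, 90.0, 144.4]
contact_force: [-0.2, 1.1, -0.2]
grip_width: 85.4
```

send_rows(
  series=[
    [[0,0,0.02],[0,0,0]],
    [[0,0,0.03],[0,0,0]],
    [[0,0,0.03],[0,0,0]],
    [[0,0,0.03],[0,0,0]],
    [[0,0,0.03],[0,0,0]],
    [[0,0,0.03],[0,0,0]],
    [[0,0,0.03],[0,0,0]],
    [[0,0,0.03],[0,0,0]],
    [[0,0,0.03],[0,0,0]],
    [[0,0,0.03],[0,0,0]],
    [[0,0,0.03],[0,0,0]],
    [[0,0,0],[0,0,0]],
  ],
)

```text
time: 11.28
position: [500.7, -330.2, 357.3]
tool_rot: [61.5, 89.5, -33.5]
contact_force: [-1.1, 0.8, 0.8]
grip_width: 85.2
```

send_rows(
  series=[
    [[0.0028,0.0309,0],[0,0,0.112]],
    [[0.0028,0.0309,0],[0,0,0.112]],
    [[0.0028,0.0309,0],[0,0,0.112]],
    [[0.0028,0.0309,0],[0,0,0.112]],
    [[0.0028,0.0309,0],[0,0,0.112]],
    [[0.0028,0.0309,0],[0,0,0.112]],
    [[0.0028,0.0309,0],[0,0,0.112]],
    [[0.0028,0.0309,0],[0,0,0.112]],
    [[0.0028,0.0309,0],[0,0,0.112]],
    [[0.0028,0.0309,0],[0,0,0.112]],
    [[0.0028,0.0309,0],[0,0,0.112]],
    [[0.0028,0.0309,0],[0,0,0.112]],
  ],
)

```text
time: 12.28
position: [533.9, 42.4, 351.0]
tool_rot: [27.6, 90.0, 10.0]
contact_force: [-0.1, 0.3, 0.2]
grip_width: 85.4
```

send_rows(
  series=[
    [[0.0028,0.0309,0],[0,0,0.112]],
    [[0.0028,0.0309,0],[0,0,0.112]],
    [[0,0,0],[0,0,0]],
    [[0,0,0],[0,0,0]],
    [[0,0,0],[0,0,0]],
  ],
)

```text
time: 12.7
position: [539.6, 102.4, 350.8]
tool_rot: [-113.1, 90.0, -118.3]
contact_force: [-0.9, -0.9, 0.2]
grip_width: 85.0
```

```bash
python3 - <<'E'
from h import *
import pickle
state(); c=snap("wrist"); s=snap("scene"); pickle.dump([c,s],open("w4.pkl","wb")); state()
crop(c,0,0,512,384,1.5,"pics/w4.png")
crop(s,130,175,150,110,5,"pics/s4.png")
E
```

```text
t12.70 pos [539.6 102.4 350.8] toolx [-0. -0. -1.] jaw axis deg 84.79 q [ 10.8   9.9  29.2 109.4  -0.   16. ] F [-0.9 -0.9  0.2] M [-0.039  0.027 -0.011] w 85.0
t12.80 pos [539.6 101.7 351.1] toolx [ 0. -0. -1.] jaw axis deg 84.72 q [ 10.7   9.8  29.2 109.4  -0.   16. ] F [-0.1 -0.8  0.1] M [-0.006  0.011 -0.001] w 85.4
```

View pics/w4.png

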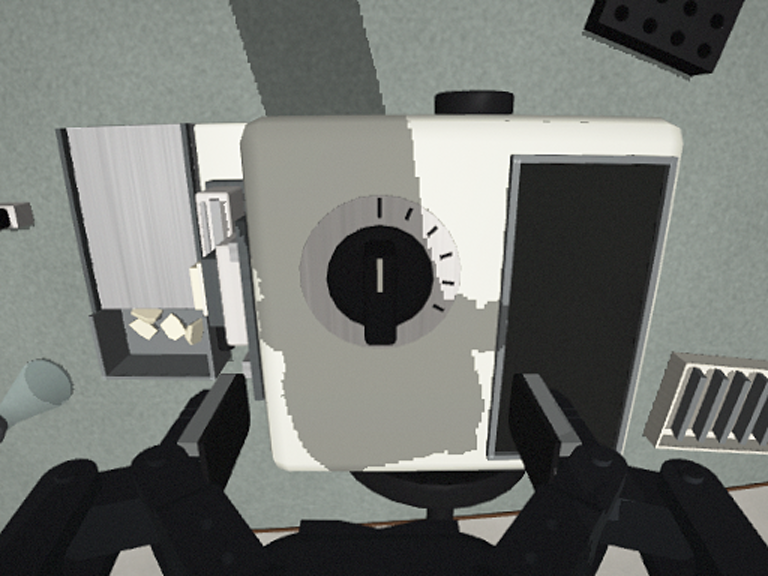

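View pics/s4.png

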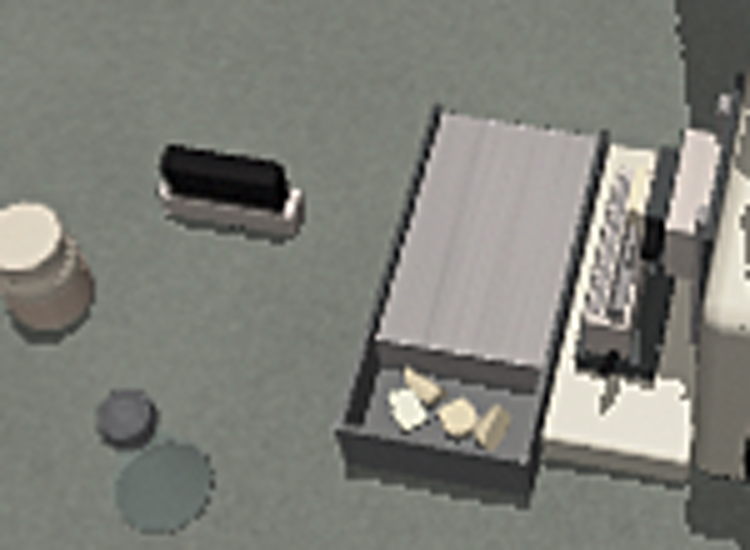

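The wrist view shows the knob skirt centred near (380,276) with a radius of about 53 px. The bar runs vertically at x=365–396, with its white line at (379,275). The scene crop shows the scraper upright at (230,190) and all four chips low in the tray at (420,385), (408,408), (458,418) and (492,426).

```bash
python3 - <<'E'
from h import *
import pickle
c=pickle.load(open("w4.pkl","rb"))[0]; np.set_printoptions(precision=1,suppress=True)
f=lambda L:[((u+.5)/1.5-.5,(v+.5)/1.5-.5) for u,v in L]
S=plane(c,f([(327,276),(433,276),(380,225)]),252); print("skirt",S, "mid",(S[0]+S[1])/2)
B=plane(c,f([(380,240),(380,344),(365,320),(396,320)]),285); print("bar",B,"len",np.linalg.norm(B[0]-B[1]),"mid",(B[0]+B[1])/2)
L=plane(c,f([(379.5,258),(379.5,292)]),285);print(L,np.degrees(np.arctan2(*(L[1]-L[0])[[1,0]])))
mid=(S[0]+S[1])/2
y=np.radians(-4.8)
for C in (mid,(B[0]+B[1])/2): 
    p=proj(c,[[C[0],C[1],252],[C[0],C[1],285]]); print(((p+.5)*1.5-.5))
    a=np.linspace(0,2*np.pi,60)
    q=(proj(c,np.c_[C[0]+30*np.cos(a),C[1]+30*np.sin(a),0*a+252])+.5)*1.5-.5; print("circle px",q.min(0),q.max(0))
    h=np.array([[-24,-8],[24,-8],[24,8],[-24,8]])@np.array([[np.cos(y),np.sin(y)],[-np.sin(y),np.cos(y)]])
    print("bar px",((proj(c,np.c_[C[0]+h[:,0],C[1]+h[:,1],[285]*4])+.5)*1.5-.5).round())
    d=C[:2]-[521.5,-141.5]; print("in mt",d@[np.cos(y),np.sin(y)],d@[-np.sin(y),np.cos(y)])
state()
E
```

```text
skirt [[530.1  74.  252. ]
 [535.3 131.9 252. ]
 [504.5 105.5 252. ]] mid [532.7 103.  252. ]
bar [[504.8 105.4 285. ]
 [557.6 100.6 285. ]
 [544.   94.5 285. ]
 [545.3 109.6 285. ]] len 53.02577109996284 mid [531.2 103.  285. ]
[[513.3 104.4 285. ]
 [530.1 102.9 285. ]] -5.1745531627671495
[[380.  276. ]
 [380.2 297. ]]
circle px [325.3 221.9] [434.7 326.2]
bar px [[363. 249.]
 [364. 342.]
 [397. 342.]
 [397. 248.]]
in mt -9.304530779611582 244.5361172265705
[[379.9 273.3]
 [380.  294. ]]
circle px [325.  219.1] [434.7 323.7]
bar px [[362. 245.]
 [364. 340.]
 [396. 339.]
 [397. 245.]]
in mt -10.827034446723795 244.46962823352135
t12.80 pos [539.6 101.7 351.1] toolx [ 0. -0. -1.] jaw axis deg 84.72 q [ 10.7   9.8  29.2 109.4  -0.   16. ] F [-0.1 -0.8  0.1] M [-0.  0. -0.] w 85.4
```

send_rows(
  series=[
    [[-0.0056,0.001,0],[0,0,0.004]],
    [[0,0,-0.02],[0,0,0]],
    [[0,0,-0.02],[0,0,0]],
    [[0,0,-0.02],[0,0,0]],
    [[0,0,-0.015],[0,0,0]],
    [[0,0,-0.012],[0,0,0]],
    [[0,0,-0.007],[0,0,0]],
    [[0,0,0],[0,0,0]],
    [[0,0,0],[0,0,0]],
    [[0,0,0],[0,0,0]],
  ],
)

```text
time: 13.63
position: [534.2, 103.4, 258.0]
tool_rot: [15.2, 89.9, 10.2]
contact_force: [-0.1, -0.0, 0.0]
grip_width: 85.6
```

send_rows(
  series=[
    [[0,0,0],[0,0,0]],
    [[0,0,0],[0,0,0]],
    [[0,0,0],[0,0,0]],
    [[0,0,0],[0,0,0]],
    [[0,0,0],[0,0,0]],
    [[0,0,0],[0,0,0]],
    [[0,0,0],[0,0,0]],
    [[0,0,0],[0,0,0]],
    [[0,0,0],[0,0,0]],
    [[0,0,0],[0,0,0]],
  ],
  claw=0,
  squeeze=60,
)

```text
time: 14.47
position: [534.1, 103.4, 257.1]
tool_rot: [-41.7, 90.0, -46.6]
contact_force: [-0.2, -3.0, 4.2]
grip_width: 14.7
```

```bash
python3 -c "
from h import *; state()"
```

```text
t14.47 pos [534.1 103.4 257.1] toolx [ 0. -0. -1.] jaw axis deg 85.06 q [11.   4.8 12.8 98.  -0.  15.9] F [-0.2 -3.   4.2] M [-0.566  0.11   0.094] w 14.7
```

send_rows(
  series=[
    [[0,0,0],[0,0,-0.0698]],
    [[0,0,0],[0,0,-0.0698]],
    [[0,0,0],[0,0,-0.0698]],
    [[0,0,0],[0,0,-0.0524]],
    [[0,0,0],[0,0,-0.0524]],
    [[0,0,0],[0,0,0]],
    [[0,0,0],[0,0,0]],
  ],
)

```text
time: 15.05
position: [534.3, 104.2, 257.1]
tool_rot: [83.8, 89.9, 61.0]
contact_force: [1.0, 3.5, 3.2]
grip_width: 15.2
```

```bash
python3 -c "
from h import *; state()"
```

```text
t15.05 pos [534.3 104.2 257.1] toolx [ 0.001  0.001 -1.   ] jaw axis deg 67.18 q [11.   4.8 12.8 97.9  0.1 33.8] F [1.  3.5 3.2] M [ 0.724 -0.325  0.04 ] w 15.2
```

send_rows(
  series=[
    [[0,0,0],[0,0,-0.0524]],
    [[0,0,0],[0,0,-0.0524]],
    [[0,0,0],[0,0,0]],
    [[0,0,0],[0,0,0]],
  ],
)

```text
time: 15.38
position: [534.4, 104.5, 257.1]
tool_rot: [88.2, 89.9, 59.4]
contact_force: [1.9, 5.9, 2.7]
grip_width: 14.9
```

```bash
python3 -c "
from h import *; state()"
```

```text
t15.38 pos [534.4 104.5 257.1] toolx [ 0.001  0.002 -1.   ] jaw axis deg 61.19 q [11.   4.8 12.8 97.9  0.1 39.8] F [1.9 5.9 2.7] M [ 1.072 -0.405  0.086] w 14.9
```

send_rows(
  series=[
    [[0.0003,0.001,0],[0,0,-0.0524]],
    [[0,0,0],[0,0,-0.0524]],
    [[0,0,0],[0,0,-0.0524]],
    [[0,0,0],[0,0,0]],
    [[0,0,0],[0,0,0]],
  ],
)

```text
time: 15.8
position: [534.7, 104.9, 257.1]
tool_rot: [74.8, 89.9, 37.0]
contact_force: [3.6, 3.3, 3.0]
grip_width: 15.4
```

```bash
python3 -c "
from h import *; state()"
```

```text
t15.80 pos [534.7 104.9 257.1] toolx [ 0.001  0.001 -1.   ] jaw axis deg 52.23 q [11.1  4.9 12.9 97.9  0.  48.9] F [3.6 3.3 3. ] M [ 0.665 -0.566  0.123] w 15.4
```

send_rows(
  series=[
    [[0,0,0],[0,0,-0.0524]],
    [[0,0,0],[0,0,-0.0524]],
    [[0,0,0],[0,0,-0.0349]],
    [[0,0,0],[0,0,0]],
    [[0,0,0],[0,0,0]],
  ],
)

```text
time: 16.22
position: [534.9, 105.2, 257.1]
tool_rot: [87.2, 89.9, 41.4]
contact_force: [4.2, 5.2, 2.7]
grip_width: 15.5
```

```bash
python3 -c "
from h import *; state()"
```

```text
t16.22 pos [534.9 105.2 257.1] toolx [ 0.001  0.001 -1.   ] jaw axis deg 44.22 q [11.1  4.9 12.9 97.9  0.1 56.9] F [4.2 5.2 2.7] M [ 0.93  -0.949  0.054] w 15.5
```

send_rows(
  series=[
    [[0,0,0],[0,0,-0.0524]],
    [[0,0,0],[0,0,-0.0524]],
    [[0,0,0],[0,0,-0.0524]],
    [[0,0,0],[0,0,0]],
    [[0,0,0],[0,0,0]],
  ],
)

```text
time: 16.63
position: [535.3, 105.5, 257.1]
tool_rot: [93.8, 89.8, 39.0]
contact_force: [6.5, 5.0, 3.2]
grip_width: 14.9
```

```bash
python3 -c "
from h import *; state()"
```

```text
t16.63 pos [535.3 105.5 257.1] toolx [ 0.002  0.002 -1.   ] jaw axis deg 35.23 q [11.1  4.9 12.9 97.8  0.1 65.9] F [6.5 5.  3.2] M [ 1.269 -1.231  0.309] w 14.9
```

send_rows(
  series=[
    [[0.001,0.0008,0],[0,0,-0.0524]],
    [[0,0,0],[0,0,-0.0524]],
    [[0,0,0],[0,0,-0.0524]],
    [[0,0,0],[0,0,0]],
    [[0,0,0],[0,0,0]],
  ],
)

```text
time: 17.05
position: [535.7, 105.7, 257.1]
tool_rot: [101.6, 89.9, 37.8]
contact_force: [3.6, 4.2, 3.2]
grip_width: 15.3
```

```bash
python3 -c "
from h import *; state()"
```

```text
t17.05 pos [535.7 105.7 257.1] toolx [ 0.001  0.001 -1.   ] jaw axis deg 26.24 q [11.1  5.  13.  97.9  0.  74.9] F [3.6 4.2 3.2] M [ 0.822 -0.756  0.1  ] w 15.3
```

send_rows(
  series=[
    [[0,0,0],[0,0,-0.0349]],
    [[0,0,0],[0,0,-0.0349]],
    [[0,0,0],[0,0,0]],
    [[0,0,0],[0,0,0]],
  ],
)

```text
time: 17.38
position: [535.9, 105.8, 257.1]
tool_rot: [101.2, 89.9, 33.5]
contact_force: [4.2, 4.4, 3.1]
grip_width: 14.7
```

```bash
python3 -c "
from h import *; state()"
```

```text
t17.38 pos [535.9 105.8 257.1] toolx [ 0.001  0.001 -1.   ] jaw axis deg 22.26 q [11.2  5.  13.  97.9  0.  78.9] F [4.2 4.4 3.1] M [ 0.907 -1.012  0.102] w 14.7
```

send_rows(
  series=[
    [[0,0,0],[0,0,-0.0349]],
    [[0,0,0],[0,0,-0.0349]],
    [[0,0,0],[0,0,0]],
    [[0,0,0],[0,0,0]],
  ],
)

```text
time: 17.72
position: [536.1, 105.9, 257.1]
tool_rot: [102.2, 89.9, 30.4]
contact_force: [4.1, 5.4, 3.5]
grip_width: 15.2
```

```bash
python3 -c "
from h import *; state()"
```

```text
t17.72 pos [536.1 105.9 257.1] toolx [ 0.002  0.001 -1.   ] jaw axis deg 18.25 q [11.2  5.  13.  97.9  0.  82.9] F [4.1 5.4 3.5] M [ 0.976 -1.258 -0.019] w 15.2
```

send_rows(
  series=[
    [[0,0,0],[0,0,-0.0262]],
    [[0,0,0],[0,0,-0.0262]],
    [[0,0,0],[0,0,0]],
    [[0,0,0],[0,0,0]],
  ],
)

```text
time: 18.05
position: [536.2, 105.9, 257.1]
tool_rot: [103.1, 89.9, 28.3]
contact_force: [5.5, 5.2, 2.6]
grip_width: 15.5
```

```bash
python3 -c "
from h import *; state()"
```

```text
t18.05 pos [536.2 105.9 257.1] toolx [ 0.002  0.001 -1.   ] jaw axis deg 15.26 q [11.2  5.  13.  97.9  0.  85.9] F [5.5 5.2 2.6] M [ 1.042 -1.459  0.041] w 15.5
```

send_rows(
  series=[
    [[0,0,0],[0,0,-0.0175]],
    [[0,0,0],[0,0,-0.0175]],
    [[0,0,0],[0,0,0]],
    [[0,0,0],[0,0,0]],
  ],
)

```text
time: 18.38
position: [536.3, 105.9, 257.2]
tool_rot: [103.4, 89.9, 26.6]
contact_force: [7.3, 5.1, 3.0]
grip_width: 14.9
```

```bash
python3 - <<'E'
from h import *
for i in range(3): state(); s=snap("scene")
w=snap("wrist")
a=cv2.resize(w["color"],(512,384)); b=cv2.resize(s["color"][150:270,265:345],(288,432),interpolation=cv2.INTER_CUBIC)[:384]
cv2.imwrite("pics/k.png",np.hstack([a,b])[:,:,::-1])
E
```

```text
t18.38 pos [536.3 105.9 257.2] toolx [ 0.002  0.001 -1.   ] jaw axis deg 13.26 q [11.2  5.  13.  97.9  0.  87.9] F [7.3 5.1 3. ] M [ 1.077 -1.5    0.097] w 14.9
t18.43 pos [536.3 105.9 257.1] toolx [ 0.002  0.001 -1.   ] jaw axis deg 13.27 q [11.2  5.  13.  97.9  0.  87.9] F [6.4 4.7 3.7] M [ 1.045 -1.493  0.098] w 15.1
t18.48 pos [536.3 105.9 257.1] toolx [ 0.002  0.001 -1.   ] jaw axis deg 13.26 q [11.2  5.  13.  97.9  0.  87.9] F [7.2 5.1 2.8] M [ 1.039 -1.492  0.081] w 15.0
```

View pics/k.png

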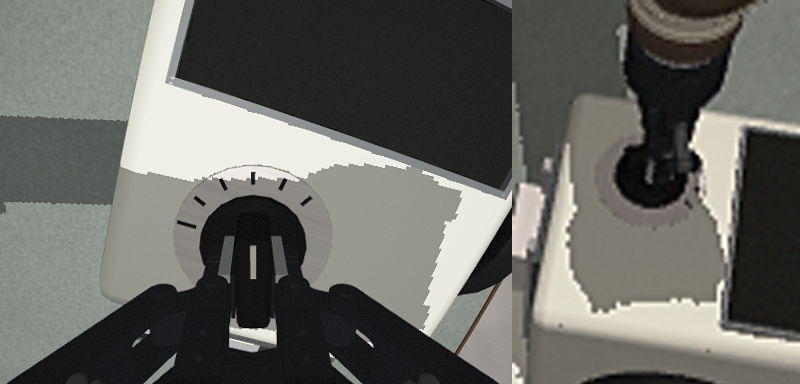

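The white line at (253,262) points straight at the third click's tick at (253,178), with the long rest tick at (187,224). The tool has turned 71.8°, and the moment about z went through its dip and settled at about 0.09 N m, which is the spring's own torque at the bottom of a notch. I'm handing in.

```bash
python3 -c "
from h import *; state(); print(env.sign_off())"
```

```text
t18.58 pos [536.3 105.9 257.1] toolx [ 0.002  0.001 -1.   ] jaw axis deg 13.27 q [11.2  5.  13.  97.9  0.  87.9] F [6.9 4.1 3.1] M [ 1.082 -1.507  0.075] w 14.9
the job is handed in; nothing more can be done
None
```

I swept all four offcuts into the waste tray with the scraper. The scraper is back on open bench in front of the machine. I then turned the trim knob clockwise to its third click and handed the job in at 18.6 s, still gripping it; the hand-in reports no verdict.

- **Tray and scraper:** after the scraper was let go, the scene picture showed four chips low in the tray, the apron empty, and the scraper upright and clear of the machine. The jar and flask looked undisturbed in the pictures. The rack was not checked after the start, but the arm never went near it.
- **Knob:** the tool had turned 71.8° of the nominal 72°. The bar's white line pointed at the third click tick. The last moment readings, 0.075–0.098 N m, match the spring's 0.09 N m at the bottom of a notch.
- **Checks that disagreed:** the scene camera read positions about 5 mm off the top camera, and up to 15 mm off at the knob. I relied on the wrist camera there, which agreed with the top one to about 2 mm. A side force of about 8 N remained on the gripped knob from a small centring error. That made the earlier clicks hard to feel, so I placed the third by the turn angle, the moment dip and the tick together.

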